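Open the safety-capped reagent bottle

TASK

Open the reagent bottle in the bench holder: press its push-and-turn safety cap down and, keeping it pressed, twist it anticlockwise (seen from above) until you feel the stop, then lift it straight off. Finish while still holding the cap in the gripper, level and still, about 10 cm straight above the bottle's mouth; do not put it down. Leave the jar, the tin and the spoon where they are.

Things in the scene. Friction and masses are not known exactly. Their poses are not given: they have to be found in the camera images.
- bottle: Amber bottle, 80 mm wide, clamped in a dark steel holder 120 x 120 x 30 mm screwed to the bench: neither moves or turns. Origin at the centre of the holder's underside, z up. From 68 mm to 85 mm above the bench the bottle narrows to a 60 mm wide collar, whose top is at 105 mm, under the cap's skirt.
- bottle_mouth (a point): Centre of the top rim of the bottle's neck, 136.5 mm above the work surface, hidden under the cap until it is off; z is up along the bottle's axis. While the cap is locked its x axis is within 0.15 rad of this x axis.
- cap_center (a point): Centre (half-way up) of the white ribbed round cap on the bottle: 58 mm diameter, 39 mm tall, about 35 g, z up through its flat top. It can be gripped from above across its sides at any yaw, best on its upper half, as it will go down 8 mm. Lifted straight up, it clears the neck after 25 mm.
- cap_top (a point): Centre of the cap's flat top, 152 mm above the work surface while locked. Pressed 4 to 8 mm and kept down, the cap turns easily (under 0.2 N m) anticlockwise from above, 1.0 to 1.35 rad from its locked place to a firm rotary stop. Only in the last 0.2 rad before the stop is it free to lift. Held hard against the stop it rubs: ease back 0.05 to 0.1 rad before lifting.
- plunger (a joint): How far the spring plunger in the neck is pressed down by the cap, in m: 0 with the cap up or off, 0.008 with it fully down. It takes 6 N to start the cap down and 11 N to press it 8 mm, where its skirt meets the collar as a firm stop. Released, the spring pushes the cap up again.
- jar_center (a point): Centre of a clear jar with a cork-coloured lid, 60 mm diameter, 110 mm tall, standing beside the bottle; leave it alone.
- tin_center (a point): Centre of a plain aluminium sample tin, 72 mm diameter, 50 mm tall, beside the bottle; leave it alone.
- spoon_origin (a point): Underside of the middle of a wooden-handled spoon 170 mm long lying flat on the bench beyond the bottle; its handle runs along its x axis; leave it alone.
Not all that is in view belongs to the job. There is more than one size of the bottle; the job needs the largest. What is shaped like the part that bears cap_center but black or orange is not meant.

How it is judged:
On the way, in this order (a step that is already met when the one before it is completed fails the run):
1. the cap is pressed down at least 4 mm, still in its locked place, by the gripper (value of joint plunger above 0.004 m and angle between the x axis of cap_center and the x axis of bottle_mouth, either way round below 0.5 rad and contact force between cap and the fingers above 1 N), for 0.1 s.
2. the cap, still on the neck, is turned to its free place by the stop (angle between the x axis of cap_center and the x axis of bottle_mouth, either way round above 0.92 rad and z of cap_center in the frame of bottle_mouth below 0.003 m), for 0.1 s.
At the end, for the whole second after the job is handed in: The gripper holds the cap (over 2 N on the cap), still and level within 15 degrees, its centre 60 to 160 mm above the bottle's mouth and within 30 mm of its axis sideways, the cap touching the bottle nowhere (z of cap_center in the frame of bottle_mouth between 0.06 and 0.16 m and horizontal distance between cap_center and bottle_mouth below 0.03 m and angle between cap_center's own z axis and vertical below 0.26 rad and contact force between cap and the fingers above 2 N and contact force between cap and bottle below 0.1 N and linear speed of cap below 0.02 m/s); the arm keeps its last pose, push and grip.
It fails at once if the jar is moved by more than 20 mm or tipped (distance of jar_center from where it was at the start of the episode above 0.02 m or angle between jar_center's own z axis and vertical above 0.3 rad).
It fails at once if the tin is moved by more than 20 mm or tipped (distance of tin_center from where it was at the start of the episode above 0.02 m or angle between tin_center's own z axis and vertical above 0.3 rad).
It fails at once if the spoon is moved by more than 20 mm (distance of spoon_origin from where it was at the start of the episode above 0.02 m).
It also fails if it takes over 45 s, if anything falls off the work surface, if the arm or the gripper's body presses on something with over 40 N, if the wrist force passes 120 N, or if a joint passes its speed limit or range.

ROBOT

A 6-joint arm with a two-finger parallel gripper is mounted at the origin on the work surface. World frame = base frame: x ahead of the robot, y to its left, z up, the work surface at z = 0. Lengths are in m, angles in rad, forces in N, time in s.
With the tool pointing down it reaches from about 0.375 to 0.975 m from the base axis. Payload 3.8 kg.
Tool frame: the origin (TCP) lies midway between the tips of the shut fingers; the grasp point (between the pads) lies bot.grasp_offset behind it (bot.grasp_offset is the distance from the TCP to the grasp point, in m); z points along the fingers, y is the direction in which the jaws open and shut (so a half turn about z gives the same grasp; the last joint's range is limited). The gripper opens to 85 mm and grips with 20 to 120 N. Pads are 22 mm wide; open, the fingers measure 114 mm over their backs; the gripper's body (76 mm by 85 mm) begins 54 mm behind the grasp point. The pads swing forward as they close: fully open they stand 13 mm farther back than shut.
Start: joints at [1.278, 0.264, 1.604, -0, 1.274, -0.037], TCP at [0.171, 0.653, 0.231] pointing down, gripper open.
Joint ranges: [-2.63, 2.63], [-0.94, 2.18], [0.31, 2.57], [-1.31, 4.45], [0, 2.66], [-2.55, 2.55]. Speed limits (rad/s): [2.57, 2.57, 3.14, 3.14, 3.14, 3.14].

INTERFACE

Orientations are given as a rotation vector (axis times angle).
In Python, from workcell import read_state, viewer, job, bot gives the robot as it stands.
- The arm moves only by the shell command python3 -m crank 'ROWS' [FORCE]. ROWS is text: rows parted by semicolons, each of 7 numbers parted by spaces: the shift along the tool's x, y, z in mm, then the turn, a rotation vector about the tool's x, y, z in rad, then the closure in counts, from 0 (fully open) to 255 (shut). A call has 1 to 20 rows; each row is the pose to reach, as a shift and turn from the pose commanded when the call began, along the tool's axes at that moment; what a row does not reach only later rows make up. A row lasts 1/8 s, in which the tool goes at most 62.5 mm and 10.7 degrees, less where a joint would pass 70% of its speed; a pose out of reach is approached as far as the arm can. A call with a gripper value outside its range is refused whole. The fingers move at their own pace and stop on an object; FORCE is the grip in N (left out, the last holds). Time passes only in rows, so rows that repeat a pose let the fingers close. It gives the time, the measured TCP pose, the force and the opening at its end, in the units of the state.
- read_state(): the state, without advancing time (a new reading comes with each control period).
- viewer.read_camera(name): name is "scene" or "top" or "wrist"; returns a dict with "pixels" (420x560x3 uint8, red, green, blue), "vertical_fov" (degrees; the focal length in pixels is half the picture's height over the tangent of half this angle, whatever the lens; pixels are square), "cx", "cy" (the principal point, pixels), "view" (4x4, takes a point from world to camera coordinates); the wrist camera has in their place "tool_from_camera" (4x4, takes a point from camera to tool coordinates, whose origin is the TCP and whose axes are the flange's). Camera axes: x right, y up, looking along -z (the intrinsics and any distortion apply to the point x, -y, -z); pixel columns grow to the right and rows downward; lengths in m; the calibration is good to about 2 mm. A picture is of the moment at which its call begins: read the wrist's pose just before it. There is no depth.
- job.finish_job(): hands the job in, once; it reports no verdict.
The state is a dict: "time": time; "q": joint angles; "joint_vel": joint speeds; "joint_torque": joint torques, N m; "tool_pos": TCP position; "tcp_rot": TCP orientation; "wrist_force": force on the tool from outside, world axes, zero at the start; "torque": the same for the moment, N m; "width": opening from 0.0 (shut) to 1.0 (fully open).
Only numpy, scipy, OpenCV 4.12 (cv2) and the standard library are available. Lean on these libraries where they do the work, as an engineer would, in place of code of your own. Each camera call takes 0.05 s, during which the arm holds its last target.

## Working session

There is one attempt and no reset: what is moved stays moved. The work goes in short steps, Python scripts to look and compute and a shell command to move; the robot and the scene stay as the last step left them, time stands still between calls to the robot, and variables do not carry over. Pictures are saved under pics/ and viewed, and the job is handed in when it is done.

```bash
mkdir -p pics; ls; python3 - <<'E'
from workcell import read_state, viewer, job, bot
import cv2, numpy as np
print(read_state()); print(bot.grasp_offset)
for n in ["scene","top","wrist"]:
    c=viewer.read_camera(n)
    cv2.imwrite(f"pics/{n}0.png",c["pixels"][:,:,::-1])
    print(n,{k:v for k,v in c.items() if k!="pixels"})
E
```

```text
pics
{'time': 0.0, 'q': array([ 1.27809938e+00,  2.64778699e-01,  1.60536053e+00,  2.28071635e-05,
        1.27370316e+00, -3.68623516e-02]), 'joint_vel': array([-9.51413462e-05, -1.44160631e-04, -1.76537067e-03,  1.12474354e-04,
        7.58650233e-04,  6.42301919e-04]), 'joint_torque': array([ 1.52435400e-04, -5.15105546e+01, -3.67318797e+01,  7.66373631e-06,
        1.29669457e-02, -6.56239969e-07]), 'tool_pos': array([0.17057116, 0.65234331, 0.22995209]), 'tcp_rot': array([-0.40072937, -3.1155344 ,  0.00347996]), 'wrist_force': array([ 0.06052017,  0.20560824, -1.13766568]), 'torque': array([ 0.00049221, -0.00771753, -0.00992676]), 'width': 0.9978036914188246}
0.0187
scene {'vertical_fov': 45.88620106727074, 'cx': 274.30117336593725, 'cy': 215.65929538850125, 'view': array([[-0.08944342,  0.99591961, -0.01200013, -0.0455466 ],
       [-0.83017784, -0.0678907 ,  0.55334944,  0.3627233 ],
       [ 0.55027686,  0.05945571,  0.83286277, -1.53819607],
       [ 0.        ,  0.        ,  0.        ,  1.        ]])}
top {'vertical_fov': 50.73739694311212, 'cx': 275.9670281263748, 'cy': 206.56833706675664, 'view': array([[-0.02701312, -0.99873665, -0.04237207,  0.11376219],
       [ 0.9885359 , -0.03298815,  0.14733826, -0.51498955],
       [-0.14854989, -0.03790625,  0.98817814, -0.85261924],
       [ 0.        ,  0.        ,  0.        ,  1.        ]])}
wrist {'vertical_fov': 71.25731261102344, 'cx': 280.11115115523523, 'cy': 206.3207675569938, 'tool_from_camera': array([[-8.10519935e-04,  9.59409246e-01,  2.82016384e-01,
         7.13768040e-02],
       [ 9.99999540e-01,  9.22318931e-04, -2.63678824e-04,
         2.97260146e-04],
       [-5.13084952e-04,  2.82016041e-01, -9.59409552e-01,
        -1.42605168e-01],
       [ 0.00000000e+00,  0.00000000e+00,  0.00000000e+00,
         1.00000000e+00]])}
```

View pics/scene0.png

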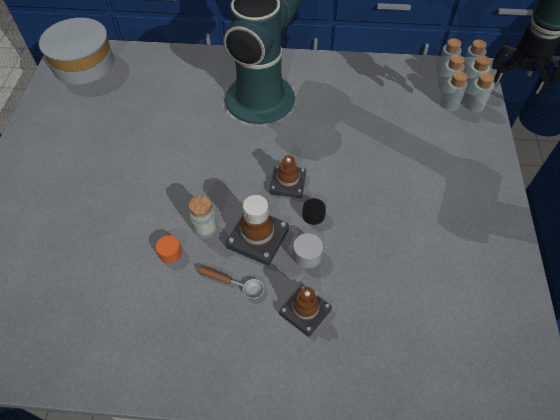

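View pics/top0.png

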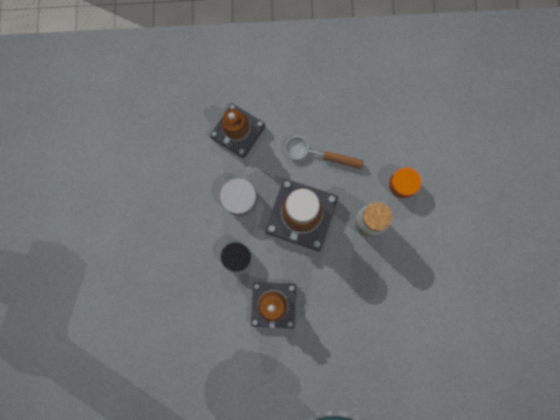

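View pics/wrist0.png

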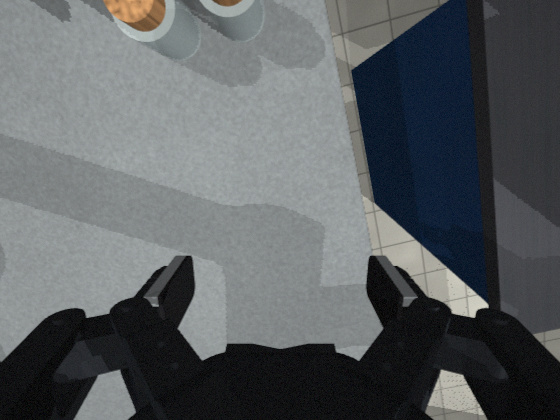

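Candidates in the scene view are the white cap on the large bottle (256,209), the black cap (314,211), the orange cap (169,249), the small uncapped bottles (288,168) and (306,303), and the tin top (308,246). The description picks the white cap, at (303,206) in the top view. I'll check it in close crops.

```bash
python3 - <<'E'
import cv2
a=cv2.imread("pics/scene0.png")[180:280,180:340]; b=cv2.imread("pics/top0.png")[150:270,210:420]
cv2.imwrite("pics/cs.png",cv2.resize(a,None,fx=5,fy=5,interpolation=cv2.INTER_CUBIC))
cv2.imwrite("pics/ct.png",cv2.resize(b,None,fx=3.8,fy=3.8,interpolation=cv2.INTER_CUBIC))
E
```

```text
(no output)
```

View pics/cs.png

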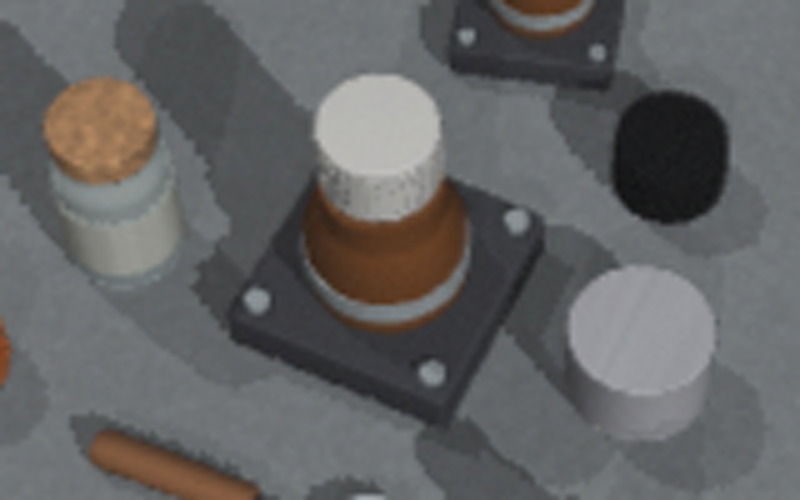

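View pics/ct.png

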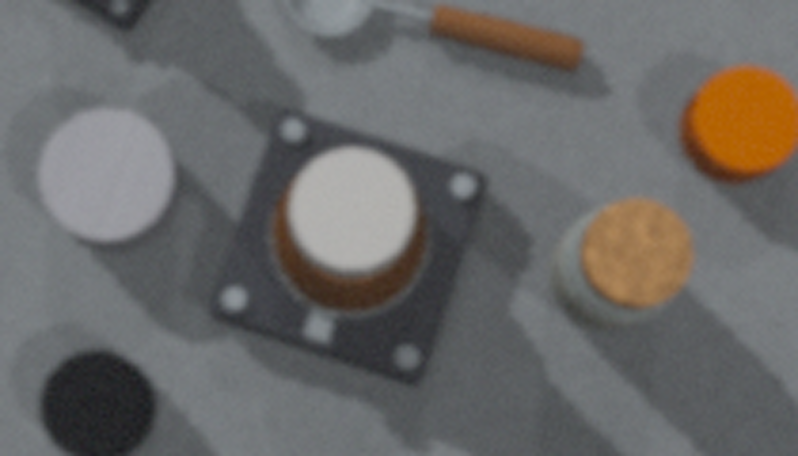

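Both crops show the white ribbed cap on the largest bottle, with its top centre at scene (255.4,204.4) and top (302.4,205). The cork jar, tin and black cap stand around it.

```bash
cat > h.py <<'E'
import numpy as np
from workcell import viewer
def ray(c,u,v):
    h=c["pixels"].shape[0]; f=h/2/np.tan(np.radians(c["vertical_fov"])/2)
    d=np.array([(u-c["cx"])/f,-(v-c["cy"])/f,-1]); T=np.linalg.inv(c["view"])
    return T[:3,3],T[:3,:3]@d
def at(c,u,v,z):
    o,d=ray(c,u,v); return o+d*(z-o[2])/d[2]
def proj(c,p):
    h=c["pixels"].shape[0]; f=h/2/np.tan(np.radians(c["vertical_fov"])/2)
    q=c["view"][:3,:3]@np.array(p)+c["view"][:3,3]; return c["cx"]+f*q[0]/-q[2], c["cy"]-f*q[1]/-q[2]
E
python3 - <<'E'
from h import *
s=viewer.read_camera("scene");t=viewer.read_camera("top")
for n,a,b,z in [("cap",(255.4,204.4),(302.4,205),.152),("jar",(200,204.3),(377.2,216),.11),("tin",(308,245.5),(237.7,195.5),.05),
 ("blackcap",(313.6,207.5),(235.5,256.5),.039)]:
    print(n,at(s,*a,z).round(4),at(t,*b,z).round(4))
d=(1/3.8)
for uv in [(292,130),(462,185),(407,357),(233,298)]:
    print(at(t,210+uv[0]*d-.4,150+uv[1]*d-.4,.03).round(4))
print(at(s,256/5+180,300/5+180,.03),at(s,516/5+180,222/5+180,.03))
# cap diameter in top
print(at(t,210+288*d,205,.152)-at(t,210+417*d,205,.152))
E
```

```text
cap [0.5033 0.0495 0.152 ] [0.5027 0.0473 0.152 ]
jar [ 0.4847 -0.0876  0.11  ] [ 0.4841 -0.0898  0.11  ]
tin [0.5419 0.176  0.05  ] [0.5418 0.1742 0.05  ]
blackcap [0.4228 0.1846 0.039 ] [0.4205 0.1817 0.039 ]
[0.5663 0.0758 0.03  ]
[ 0.5331 -0.0143  0.03  ]
[0.442  0.0188 0.03  ]
[0.4762 0.11   0.03  ]
[ 0.5302085  -0.01290895  0.03      ] [0.47426713 0.11112367 0.03      ]
[0.00199694 0.05956678 0.        ]
```

Both cameras and the holder's screws agree, putting the cap axis at about (0.5035, 0.048). The cap diameter measures 59.6 mm against the given 58 mm. Next I'll work out the transfer to above the cap, with a wrist turn so that joint 6 starts with room.

```bash
cat >> h.py <<'E'
from workcell import read_state
from scipy.spatial.transform import Rotation as R
def shift(p):
    s=read_state(); r=R.from_rotvec(s["tcp_rot"]); return (r.inv().apply(np.array(p)-s["tool_pos"])*1000).round(1)
def yaw():
    r=R.from_rotvec(read_state()["tcp_rot"]).as_matrix(); return r.round(3)
E
python3 - <<'E'
from h import *
print(shift([.5035,.048,.23])); print(yaw())
d=shift([.5035,.048,.23])
for k in range(1,15): print((d*k/14).round(0), round(1.2*k/14,2))
E
```

```text
[-475.  -500.8    1.1]
[[-0.967  0.253 -0.   ]
 [ 0.253  0.967 -0.001]
 [ 0.    -0.001 -1.   ]]
[-34. -36.   0.] 0.09
[-68. -72.   0.] 0.17
[-102. -107.    0.] 0.26
[-136. -143.    0.] 0.34
[-170. -179.    0.] 0.43
[-204. -215.    0.] 0.51
[-238. -250.    1.] 0.6
[-271. -286.    1.] 0.69
[-305. -322.    1.] 0.77
[-339. -358.    1.] 0.86
[-373. -393.    1.] 0.94
[-407. -429.    1.] 1.03
[-441. -465.    1.] 1.11
[-475. -501.    1.] 1.2
```

```bash
python3 -m crank '-34 -36 0 0 0 0.09 0; -68 -72 0 0 0 0.17 0; -102 -107 0 0 0 0.26 0; -136 -143 0 0 0 0.34 0; -170 -179 0 0 0 0.43 0; -204 -215 0 0 0 0.51 0; -238 -250 0 0 0 0.6 0; -271 -286 0 0 0 0.69 0; -305 -322 0 0 0 0.77 0; -339 -358 0 0 0 0.86 0; -373 -393 0 0 0 0.94 0; -407 -429 0 0 0 1.03 0; -441 -465 0 0 0 1.11 0; -475 -501 0 0 0 1.2 0; -475 -501 0 0 0 1.2 0; -475 -501 0 0 0 1.2 0'
python3 - <<'E'
from h import *
import cv2
s=read_state(); c=viewer.read_camera("wrist"); cv2.imwrite("pics/wrist1.png",c["pixels"][:,:,::-1])
print(s["time"],s["q"].round(3),s["tool_pos"].round(4)); print(yaw(),s["wrist_force"],s["torque"])
E
```

```text
time: 2.25
tool_pos: [0.5032, 0.0483, 0.2311]
tcp_rot: [-2.09, -2.344, 0.0]
wrist_force: [-0.3, 0.2, -0.1]
width: 1.006
2.25 [ 4.600e-02 -5.900e-02  1.959e+00  1.000e-03  1.243e+00 -6.900e-02] [0.5032 0.0483 0.2311]
[[-0.116  0.993 -0.001]
 [ 0.993  0.116  0.   ]
 [ 0.001 -0.001 -1.   ]] [-0.32152178  0.20035398 -0.06465161] [ 0.00137896  0.0349699  -0.03093049]
```

View pics/wrist1.png

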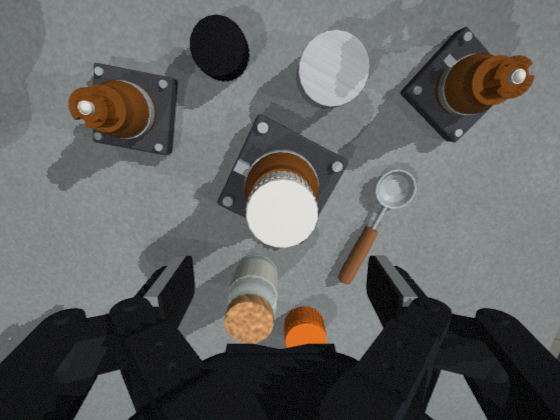

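The wrist view shows the white cap top centred at about (282,212), between the fingers' lines. I'll cross-check that position.

```bash
python3 - <<'E'
from h import *
s=read_state(); c=viewer.read_camera("wrist")
M=np.eye(4); M[:3,:3]=R.from_rotvec(s["tcp_rot"]).as_matrix(); M[:3,3]=s["tool_pos"]
c["view"]=np.linalg.inv(M@c["tool_from_camera"])
print(at(c,282,212,.152), at(c,246.5,212,.152),at(c,318,212,.152))
print(shift([.5035,.048,.118]))
E
```

```text
[0.50463536 0.05114896 0.152     ] [0.47666223 0.04791131 0.152     ] [0.532997   0.05443157 0.152     ]
[ -1.2   0.5 113.1]
```

```bash
python3 -m crank '0 1 20 0 0 0 0; 0 1 40 0 0 0 0; 0 1 60 0 0 0 0; 0 1 80 0 0 0 0; 0 1 96 0 0 0 0; 0 1 106 0 0 0 0; 0 1 111 0 0 0 0; 0 1 111 0 0 0 0; 0 1 111 0 0 0 0'
python3 - <<'E'
from h import *
import cv2
s=read_state(); c=viewer.read_camera("wrist"); cv2.imwrite("pics/wrist2.png",c["pixels"][:,:,::-1])
c=viewer.read_camera("scene"); cv2.imwrite("pics/scene2.png",cv2.resize(c["pixels"][140:290,160:360,::-1],None,fx=4,fy=4))
E
```

```text
time: 3.48
tool_pos: [0.5052, 0.0482, 0.121]
tcp_rot: [2.09, 2.345, 0.001]
wrist_force: [-0.3, -0.6, -0.1]
width: 1.002
```

View pics/wrist2.png

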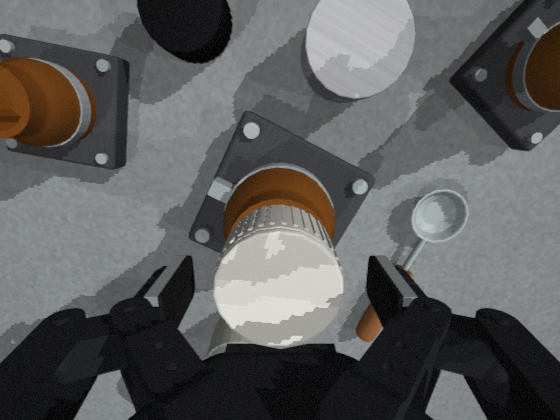

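View pics/scene2.png

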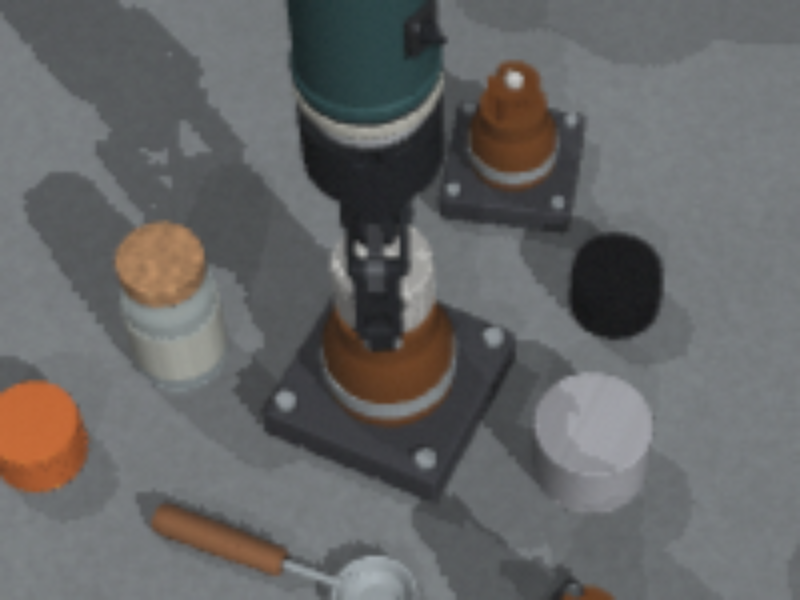

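The cap (centre 279,288) sits midway between the fingers (columns 190 and 370), and everything else is clear, so I'm closing.

```bash
python3 -m crank '0 0 0 0 0 0 120; 0 0 0 0 0 0 255; 0 0 0 0 0 0 255; 0 0 0 0 0 0 255; 0 0 0 0 0 0 255; 0 0 0 0 0 0 255; 0 0 0 0 0 0 255; 0 0 0 0 0 0 255' 70
python3 - <<'E'
from h import *
import cv2
s=read_state(); print(s["torque"])
c=viewer.read_camera("wrist"); cv2.imwrite("pics/wrist3.png",c["pixels"][:,:,::-1])
E
```

```text
time: 4.58
tool_pos: [0.5047, 0.0483, 0.1208]
tcp_rot: [2.09, 2.345, 0.0]
wrist_force: [-2.2, -0.2, 4.6]
width: 0.662
[-0.05263564  0.35354414 -0.06291602]
```

View pics/wrist3.png

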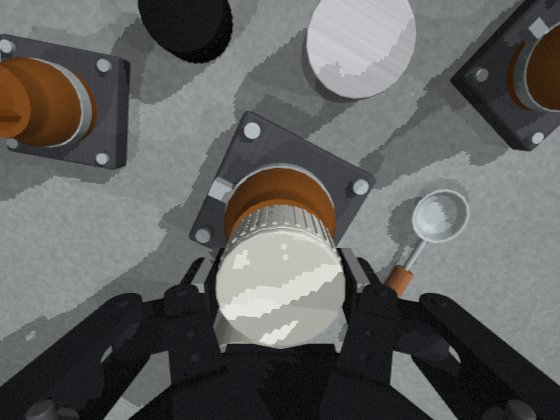

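The opening is 56 mm, so the cap is gripped. Pressing now.

```bash
python3 -m crank '0 0 1 0 0 0 255; 0 0 2 0 0 0 255; 0 0 3 0 0 0 255; 0 0 4 0 0 0 255; 0 0 5 0 0 0 255; 0 0 6 0 0 0 255; 0 0 6 0 0 0 255; 0 0 6 0 0 0 255'
```

```text
time: 5.62
tool_pos: [0.5048, 0.0483, 0.1154]
tcp_rot: [2.09, 2.345, 0.0]
wrist_force: [-4.2, 0.1, 9.1]
width: 0.667
```

The force matches about 5 mm of plunger travel. I'll press 1 mm more, then twist.

```bash
python3 -m crank '0 0 1 0 0 0 255; 0 0 1.2 0 0 0 255; 0 0 1.2 0 0 -0.05 255; 0 0 1.2 0 0 -0.15 255; 0 0 1.2 0 0 -0.25 255; 0 0 1.2 0 0 -0.35 255; 0 0 1.2 0 0 -0.45 255; 0 0 1.2 0 0 -0.55 255; 0 0 1.2 0 0 -0.65 255; 0 0 1.2 0 0 -0.75 255; 0 0 1.2 0 0 -0.8 255; 0 0 1.2 0 0 -0.8 255'
python3 - <<'E'
from h import *
import cv2
s=read_state(); print(s["torque"],s["q"].round(3),s["tool_pos"])
c=viewer.read_camera("wrist"); cv2.imwrite("pics/wrist4.png",c["pixels"][:,:,::-1])
E
```

```text
time: 7.12
tool_pos: [0.5062, 0.0484, 0.1149]
tcp_rot: [1.01, 2.971, 0.002]
wrist_force: [-0.1, -0.0, 9.1]
width: 0.66
[ 0.03903243  0.2568104  -0.02076927] [ 0.046  0.052  2.075  0.     1.01  -0.869] [0.50619671 0.04839496 0.11490359]
```

View pics/wrist4.png

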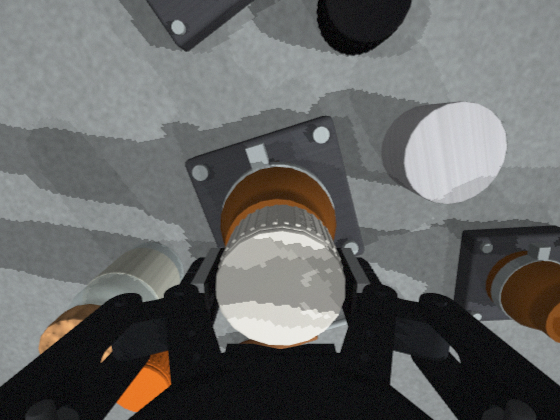

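```bash
python3 -m crank '0 0 0.8 0 0 -0.05 255; 0 0 0.8 0 0 -0.1 255; 0 0 0.8 0 0 -0.15 255; 0 0 0.8 0 0 -0.2 255; 0 0 0.8 0 0 -0.2 255'
python3 - <<'E'
from h import *
s=read_state(); print(s["torque"],s["q"][5],yaw()[:2,0],s["wrist_force"])
E
```

```text
time: 7.8
tool_pos: [0.5061, 0.0485, 0.1141]
tcp_rot: [0.709, 3.057, 0.002]
wrist_force: [-1.3, 1.0, 9.8]
width: 0.659
[ 0.09377376  0.32656821 -0.00738636] -1.069149723138756 [-0.898  0.44 ] [-1.28209004  1.02609754  9.77667175]
```

```bash
for i in 1; do python3 -m crank '0 0 0 0 0 -0.04 255; 0 0 0 0 0 -0.07 255; 0 0 0 0 0 -0.07 255'; done
python3 - <<'E'
from h import *
s=read_state(); print(s["torque"],s["q"][5],s["wrist_force"])
E
```

```text
time: 8.18
tool_pos: [0.5061, 0.0486, 0.1141]
tcp_rot: [0.601, 3.08, 0.002]
wrist_force: [-2.4, 0.8, 10.0]
width: 0.662
[ 0.13310639  0.36857118 -0.01586718] -1.1389947286592101 [-2.37215552  0.83660033 10.03869563]
```

```bash
python3 -m crank '0 0 0 0 0 -0.04 255; 0 0 0 0 0 -0.07 255; 0 0 0 0 0 -0.07 255'
python3 - <<'E'
from h import *
s=read_state(); print(s["torque"],s["q"][5],s["wrist_force"])
E
```

```text
time: 8.55
tool_pos: [0.5056, 0.049, 0.1141]
tcp_rot: [0.494, 3.1, 0.003]
wrist_force: [-3.8, 1.8, 10.4]
width: 0.661
[ 0.3811746   0.5008012  -0.09266027] -1.2088312496870255 [-3.75381541  1.79757398 10.44943302]
```

```bash
python3 -m crank '0 0 0 0 0 -0.03 255; 0 0 0 0 0 -0.05 255; 0 0 0 0 0 -0.05 255'
python3 - <<'E'
from h import *
s=read_state(); print(s["torque"],s["q"][5],s["wrist_force"])
E
```

```text
time: 8.93
tool_pos: [0.505, 0.0494, 0.114]
tcp_rot: [0.417, 3.113, 0.003]
wrist_force: [-5.1, 2.7, 11.7]
width: 0.661
[ 0.58094428  0.77918306 -0.15066616] -1.2585823193813475 [-5.14141778  2.66901773 11.6904031 ]
```

```bash
python3 -m crank '0 0 0 0 0 -0.03 255; 0 0 0 0 0 -0.05 255; 0 0 0 0 0 -0.05 255'
python3 - <<'E'
from h import *
import cv2
s=read_state(); print(s["torque"],s["q"][5],s["wrist_force"])
c=viewer.read_camera("wrist"); cv2.imwrite("pics/wrist5.png",c["pixels"][:,:,::-1])
E
```

```text
time: 9.3
tool_pos: [0.5049, 0.0495, 0.114]
tcp_rot: [0.343, 3.123, 0.005]
wrist_force: [-4.5, 4.4, 12.9]
width: 0.667
[ 0.55477013  0.8599193  -0.93738041] -1.3068206989588262 [-4.46823337  4.44231407 12.8504208 ]
```

The torque rose to -0.94 N m, so that is the stop after about 1.2 rad. I'll ease back about 0.1 rad, then lift.

```bash
python3 -m crank '0 0 0 0 0 0 255; 0 0 0 0 0 0.05 255; 0 0 0 0 0 0.1 255; 0 0 0 0 0 0.11 255; 0 0 0 0 0 0.11 255'
python3 - <<'E'
from h import *
s=read_state(); print(s["torque"],s["q"][5],s["wrist_force"])
E
python3 -m crank '0 0 -2 0 0 0 255; 0 0 -4 0 0 0 255; 0 0 -6 0 0 0 255; 0 0 -9 0 0 0 255; 0 0 -12 0 0 0 255; 0 0 -12 0 0 0 255'
python3 - <<'E'
from h import *
s=read_state(); print(s["torque"],s["q"][5],s["wrist_force"])
E
```

```text
time: 9.98
tool_pos: [0.5052, 0.0493, 0.1138]
tcp_rot: [0.51, 3.099, 0.003]
wrist_force: [-3.5, 3.2, 9.1]
width: 0.664
[0.51556282 0.5852823  0.02846012] -1.198670414115836 [-3.53747348  3.19266589  9.06763893]
time: 10.72
tool_pos: [0.5044, 0.0481, 0.124]
tcp_rot: [-0.51, -3.1, 0.0]
wrist_force: [0.6, -0.7, -0.2]
width: 0.663
[ 0.02210584  0.00044886 -0.02723392] -1.198762954897366 [ 0.57804905 -0.74767949 -0.15886215]
```

It lifts freely with no pull on the wrist. Raising to about 10 cm above the mouth.

```bash
python3 -m crank '0 0 -8 0 0 0 255; 0 0 -16 0 0 0 255; 0 0 -24 0 0 0 255; 0 0 -36 0 0 0 255; 0 0 -48 0 0 0 255; 0 0 -60 0 0 0 255; 0 0 -72 0 0 0 255; 0 0 -84 0 0 0 255; 0 0 -94 0 0 0 255; 0 0 -100 0 0 0 255; 0 0 -100 0 0 0 255; 0 0 -100 0 0 0 255; 0 0 -100 0 0 0 255'
python3 - <<'E'
from h import *
import cv2
s=read_state(); print(s["torque"],s["q"].round(3),s["wrist_force"],s["joint_vel"].round(4))
c=viewer.read_camera("wrist"); cv2.imwrite("pics/wrist6.png",c["pixels"][:,:,::-1])
c=viewer.read_camera("scene"); cv2.imwrite("pics/scene6.png",cv2.resize(c["pixels"][110:310,140:360,::-1],None,fx=3,fy=3))
E
```

```text
time: 12.35
tool_pos: [0.5042, 0.0482, 0.2237]
tcp_rot: [-0.509, -3.099, 0.0]
wrist_force: [1.0, 0.2, -0.4]
width: 0.66
[-0.00395502 -0.01708099  0.07225127] [ 0.046 -0.052  1.966 -0.     1.229 -1.199] [ 1.01487993  0.19631834 -0.36051171] [ 0.0005 -0.0015 -0.0008  0.0009  0.0013  0.0017]
```

View pics/wrist6.png

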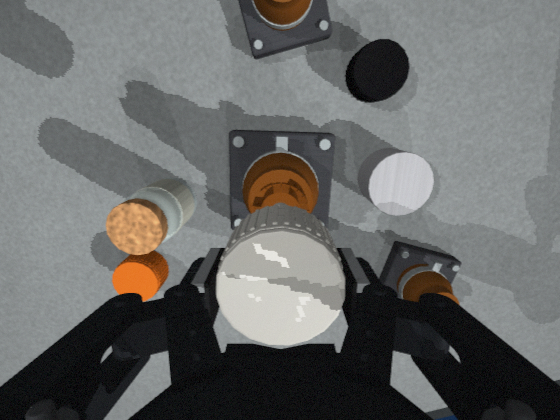

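View pics/scene6.png

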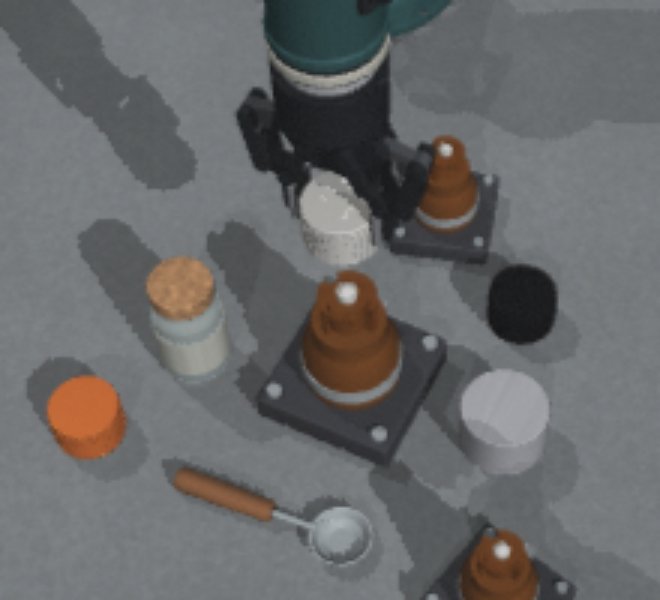

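The cap is off and level in the gripper, and the bare neck with its plunger shows below it. It sits in the same place in the wrist view as at the grasp, so its centre is about 99 mm above the mouth. The jar, tin and spoon haven't moved. Handing in.

```bash
python3 - <<'E'
from workcell import job,read_state
print(job.finish_job()); s=read_state(); print(s["time"],s["tool_pos"],s["width"])
E
```

```text
the job is handed in; nothing more can be done
None
the job is handed in; nothing more can be done
```

The cap is off the largest bottle, and I handed the job in at about 12.5 s with the gripper still holding it; no verdict was reported.

- **Press and twist:** I gripped the white cap at 70 N and pressed until the wrist read 9–10 N, about 5–6 mm. I then turned it anticlockwise 1.24 rad to the stop, where the torque jumped to -0.94 N m. After easing back 0.11 rad it lifted off with no pull on the wrist.
- **Last checks:** The cap is held at a 56 mm opening, level and still, with its centre about 99 mm above the mouth and within about 3 mm of its axis. The neck is bare in the picture. By eye, the jar, tin and spoon are where they were.
- **Disagreements:** The cameras differed by up to about 4 mm on the cap's position. The plunger depth and cap angle are inferred from force and wrist turn, since neither could be read directly.

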